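# Park the mill roller at the top of its sloped gutter

### The arm

A 6-joint arm with a two-finger parallel gripper is mounted at the origin on a cart in front of the work surface, level with it; the furniture and walls round the work are solid. World frame = base frame: x ahead of the robot, y to its left, z up, the work surface at z = 0. Lengths are in m, angles in rad, forces in N, time in s.
With the tool pointing down it reaches from about 0.425 to 0.95 m from the base axis. Payload 14.7 kg.
Tool frame: the origin (TCP) lies at the very end of the fingers, on their centre line; the grasp point (between the pads) lies 19 mm behind it; z points along the fingers, y is the direction in which the jaws open and shut (so a half turn about z gives the same grasp; the last joint's range is limited). The gripper opens to 85 mm and grips with 20 to 120 N. Pads are 22 mm wide; open, the fingers measure 114 mm over their backs; the gripper's body (76 mm by 85 mm) begins 54 mm behind the grasp point. The pads swing forward as they close: fully open they stand 13 mm farther back than shut.
Start: joints at [1.237, 0.48, 1.596, -0, 1.065, -0.047], TCP at [0.184, 0.623, 0.231] pointing down, gripper open.
Joint ranges: [-2.75, 2.75], [-0.82, 2.05], [0.23, 2.67], [-1.56, 4.7], [0.09, 2.69], [-2.92, 2.92]. Speed limits (rad/s): [1.89, 1.89, 2.39, 3.01, 3.01, 3.01].

### API

Orientations are given as a rotation vector (axis times angle).
In Python, from workcell import * gives the robot as it stands. Calls block until the motion is done:
- movep(position, orientation): joint-space move of the TCP to a pose.
- move_linear(position, rate=0.15, attitude=None, threshold=None): straight line of the TCP; attitude=None keeps the orientation; rate is the mean speed in m/s. With threshold (N) it stops when the force on the tool has changed by that much, and returns True; else False.
- move_joints(angles): joint-space move.
- command_gripper(opening, grasp_force=None): opening from 0.0 (shut) to 1.0 (fully open); grasp_force is the grip in N (None keeps the last); returns when the fingers have stopped.
- sleep(seconds).
- inverse_kinematics(position, orientation): joint angles nearest the present ones, or None.
- grab_frame(name): name is "scene" or "top" or "wrist"; returns a dict with "image" (400x640x3 uint8, blue, green, red), "K" (3x3 intrinsics, pixels), "k1" (the pictures are not rectified: a ray, as slopes to the right and down, at radius r is drawn at 1 + k1 r^2 times it, then the intrinsics apply), "world_from_camera" (4x4, takes a point from camera to world coordinates). Camera axes: x right, y up, looking along -z (the intrinsics and any distortion apply to the point x, -y, -z); pixel columns grow to the right and rows downward; lengths in m; the calibration is good to about 2 mm. A picture is of the moment at which its call begins. There is no depth.
A pose or a line that the arm cannot do raises PlanningError and nothing moves.
- hand_in(): hands the job in, once; it reports no verdict.
Readings, each from a call of its own:
- current_clock(): time.
- current_joint_pos(): joint angles.
- current_dq(): joint speeds.
- current_joint_torque(): joint torques, N m.
- current_ee_pos(): TCP position.
- current_ee_rot(): TCP orientation.
- current_ft_force(): force on the tool from outside, world axes, zero at the start.
- current_moment(): the same for the moment, N m.
- current_finger_gap(): opening from 0.0 (shut) to 1.0 (fully open).
Only numpy, scipy, OpenCV 4.12 (cv2) and the standard library are available. Lean on these libraries where they do the work, as an engineer would, in place of code of your own. Each camera call takes 0.05 s, during which the arm holds its last target. There are 200 camera calls.

### The job

The bare steel roller from the sample mill lies at the bottom of the small sloped aluminium gutter. With the fingertips only, steadily push it up the gutter, over the crest and into the hollow against the tall stop plate at the upper end, so that it stays there and does not roll back. Do not pick it up or flick it, and leave the vial, the jar and the white tin beside the gutter where they stand.

Things in the scene. Friction and masses are not known exactly. Their poses are not given: they have to be found in the camera images.
- gutter: Sloped aluminium gutter on a grey base plate (250x94x6 mm), fixed to the bench. Origin: centre of the plate's underside, at bench height; z up, x level along the gutter to its upper end, y across. Open-topped channel 66 mm wide inside; side walls 3 mm thick stand 13 mm above its floor. The floor rises at 9 degrees from the lip to the crest, then falls at 13 degrees into a hollow at the stop.
- lip (a point): Middle of the top edge of the low lip at the gutter's lower end (gutter frame x = -117, z = 24 mm). The lip is 4 mm thick, its top only 8 mm above the floor there (floor 16 mm above the bench), so fingers reach over it to get behind the roller.
- crest (a point): Middle of the crest, the highest line of the gutter's floor (gutter frame x = +50, z = 42 mm). The side walls reach about 55 mm above the bench here. The roller's centre is 66 mm above the bench as it passes.
- stop (a point): Middle of the stop plate's face at bench height (gutter frame x = +109, z = 0). The upright plate closes the gutter's upper end, is 8 mm thick, 72 mm wide, its top 68 mm above the bench. The roller resting in the hollow against it has its centre at x = +85, z = 58 mm in the gutter's frame.
- roller: Bare smooth steel roller, 48 mm diameter, 60 mm long, shallow groove round its middle, dark bore at the ends, about 0.35 kg (varies), friction about 0.3. Origin: its centre; y is its own axis, lying across the gutter; x and z turn as it rolls. Starts at rest on the lip, centre near x = -100, z = 43 mm in the gutter's frame; rolls back down if let go before the crest.
- vial: Bystander: upright glass sample vial with a red cap, 27 mm diameter, 85 mm high, loose, beside the gutter on its +y side. Origin: centre of its underside.
- jar: Bystander: upright small jar with white lid, 52 mm diameter, 75 mm high, loose, beside the gutter on its -y side. Origin: centre of its underside.
- tin: Bystander: white round sample tin, 51 mm diameter, 27 mm high, loose, beside the gutter on its -y side. Origin: centre of its underside.
Things that resemble listed ones, but are neither listed nor needed, are in the scene too. What is shaped like the roller but orange, red or yellow is not meant.

How it is judged:
At the end, for the whole second after the job is handed in: The roller rests in the hollow against the stop plate: its centre 78 to 92 mm along the gutter's x, within 8 mm of its middle line, 53 to 64 mm above the bench, lying across the gutter within 0.2 rad and still (under 0.02 m/s). Vial, jar and tin are each within 15 mm of where they started (x of roller in the frame of gutter between 0.078 and 0.092 m and y of roller in the frame of gutter between -0.008 and 0.008 m and z of roller in the frame of gutter between 0.053 and 0.064 m and angle between the y axis of roller and the y axis of gutter, either way round below 0.2 rad and linear speed of roller below 0.02 m/s and distance of each of vial, jar, tin from where it was at the start of the episode below 0.015 m); the robot touches nothing.
It fails at once if the roller is lifted off the gutter's floor or leaves the gutter (more than about 10 mm above where it rolls, or off to a side) (z of roller in the frame of gutter above 0.077 m or (x of roller in the frame of gutter below -0.05 m and z of roller in the frame of gutter above 0.062 m) or (x of roller in the frame of gutter below 0 m and z of roller in the frame of gutter above 0.069 m) or y of roller in the frame of gutter above 0.02 m or y of roller in the frame of gutter below -0.02 m or x of roller in the frame of gutter below -0.125 m).
It fails at once if the roller is flicked (faster than 0.6 m/s) (linear speed of roller above 0.6 m/s).
It fails at once if the vial, the jar or the tin is moved by more than 15 mm (distance of any of vial, jar, tin from where it was at the start of the episode above 0.015 m).
It also fails if it takes over 40 s, if anything falls off the work surface, if the arm or the gripper's body presses on something with over 40 N, if the wrist force passes 120 N, or if a joint passes its speed limit or range.

## Working session

There is one attempt and no reset: what is moved stays moved. The work goes in short steps, each a Python script; the robot and the scene stay as the last script left them, time stands still between calls to the robot, and variables do not carry over. Pictures are saved under pics/ and viewed, about 8 in all and at most 12, crops included, and the job is handed in when it is done.

```bash
mkdir -p pics; ls
cat > h.py <<'E'
from workcell import *
import numpy as np, cv2
def und(f,u,v):
    K=np.array(f["K"]); d=np.array([(u-K[0,2])/K[0,0],(v-K[1,2])/K[1,1]]); p=d.copy()
    for _ in range(20): p=d/(1+f["k1"]*(p@p))
    T=np.array(f["world_from_camera"]); return T[:3,3],T[:3,:3]@np.array([p[0],-p[1],-1])
def onz(f,u,v,z):
    o,r=und(f,u,v); return o+r*(z-o[2])/r[2]
def proj(f,P):
    K=np.array(f["K"]);T=np.array(f["world_from_camera"]); c=T[:3,:3].T@(np.array(P)-T[:3,3])
    p=np.array([c[0],-c[1]])/-c[2]; p=p*(1+f["k1"]*(p@p)); return K[0,0]*p[0]+K[0,2],K[1,1]*p[1]+K[1,2]
E
python3 - <<'E'
from h import *
import pickle
for n in("top","scene"):
    f=grab_frame(n); cv2.imwrite(f"pics/{n}0.png",f["image"]); pickle.dump(f,open(n+"0.pkl","wb")); print(n,f["K"],f["k1"],np.round(f["world_from_camera"],3))
print(current_clock(),current_ee_rot(),current_ft_force())
E
```

```text
pics
top [[377.55733472   0.         325.43710384]
 [  0.         377.55733472 201.30603833]
 [  0.           0.           1.        ]] -0.010931741814089731 [[ 0.094  0.973 -0.208  0.387]
 [-0.996  0.093 -0.015  0.015]
 [ 0.005  0.209  0.978  0.909]
 [ 0.     0.     0.     1.   ]]
scene [[379.53034684   0.         320.53331346]
 [  0.         379.53034684 195.59496885]
 [  0.           0.           1.        ]] -0.0032092283314192073 [[ 0.794 -0.391  0.466  0.988]
 [ 0.608  0.517 -0.603 -0.539]
 [-0.005  0.762  0.648  0.669]
 [ 0.     0.     0.     1.   ]]
0.1 [-4.48872315e-01 -3.10913992e+00  1.70068686e-03] [ 0.1462562   0.45274099 -0.03355182]
```

View pics/top0.png

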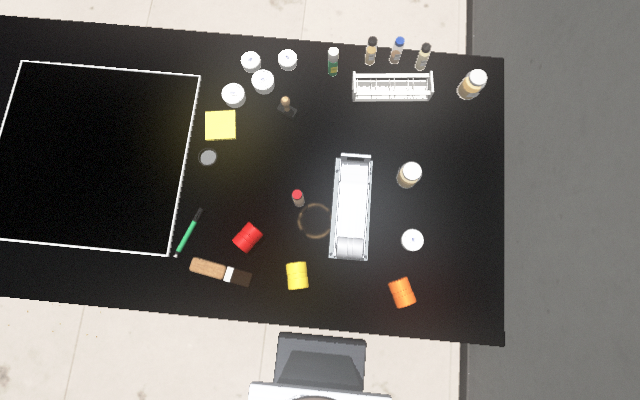

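View pics/scene0.png

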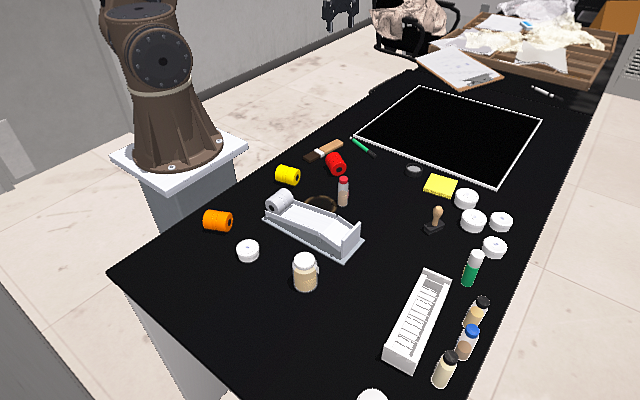

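The top view shows the gutter with the roller near (350,247) and the stop plate near (356,156). The vial is at (298,198), the jar at (409,175) and the tin at (412,240). The gutter rises away from the robot. I'll enlarge it to pick the corners.

Run:
```python
from h import *
im=cv2.imread("pics/top0.png")
cv2.imwrite("pics/c1.png",cv2.resize((255*(im[145:270,280:430]/255.)**1.6).astype(np.uint8),None,fx=5,fy=4.8*1.0,interpolation=cv2.INTER_CUBIC))
im=cv2.imread("pics/scene0.png")
cv2.imwrite("pics/c2.png",cv2.resize((255*(im[165:300,230:380]/255.)**1.6).astype(np.uint8),None,fx=5,fy=4.4,interpolation=cv2.INTER_CUBIC))
```

```text
(no output)
```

View pics/c1.png

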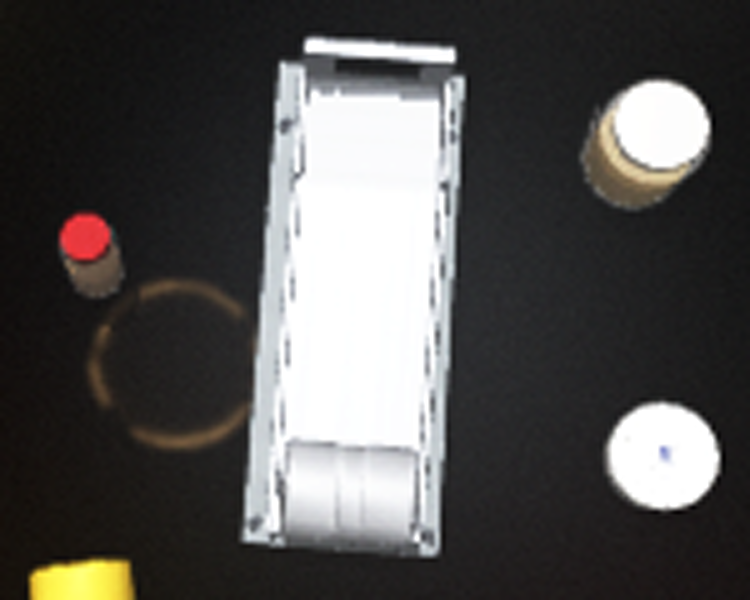

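View pics/c2.png

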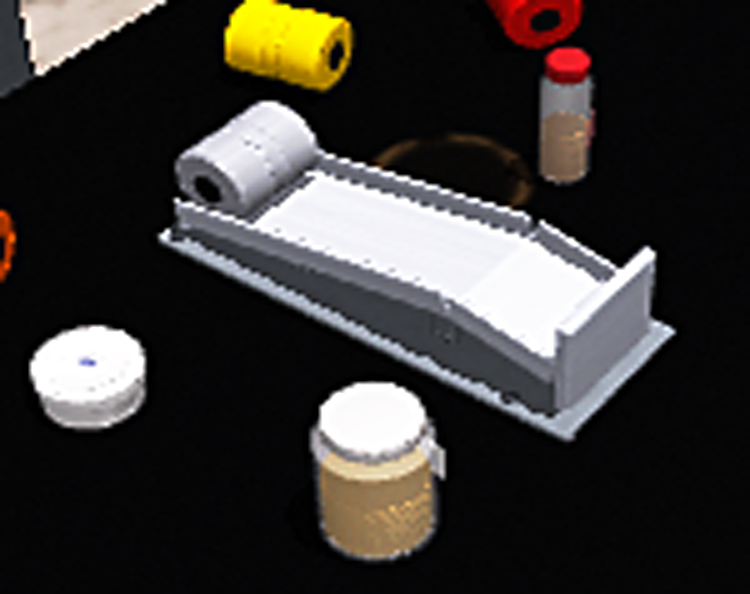

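The crops show the base plate corners and the stop plate's top edge clearly in both views. I'll cast those onto planes and fit the gutter pose.

Run:
```python
from h import *
import pickle
t=pickle.load(open("top0.pkl","rb"));s=pickle.load(open("scene0.pkl","rb"))
ct=lambda a,b:(279.6+a/5,144.6+b/4.8); cs=lambda a,b:(229.6+a/5,164.6+b/4.4)
L=[(t,ct(243,543),(-125,47,6)),(t,ct(439,555),(-125,-47,6)),(t,ct(281,62),(125,47,6)),(t,ct(465,77),(125,-47,6)),
(t,ct(305,38),(117,36,68)),(t,ct(456,47),(117,-36,68)),
(s,cs(160,237),(-125,-47,6)),(s,cs(572,439),(125,-47,6)),(s,cs(675,331),(125,47,6)),(s,cs(655,250),(117,36,68)),(s,cs(560,330),(109,-36,68))]
W=np.array([onz(f,*p,g[2]/1e3)[:2] for f,p,g in L]);G=np.array([g[:2] for _,_,g in L])/1e3
for idx in (range(6),range(6,11),range(11)):
    idx=list(idx);w=W[idx];g=G[idx];A=w-w.mean(0);B=g-g.mean(0)
    th=np.arctan2((B[:,0]*A[:,1]-B[:,1]*A[:,0]).sum(),(A*B).sum());R=np.array([[np.cos(th),-np.sin(th)],[np.sin(th),np.cos(th)]])
    c=w.mean(0)-R@g.mean(0);print(c.round(4),th.round(4));print((1e3*(w-g@R.T-c)@R).round(1).tolist())
tog=lambda P:(R.T@(P[:2]-c)).round(4)
print("roller L/R",tog(onz(t,*ct(285,490),.045)),tog(onz(t,*ct(415,495),.045)))
print("vial cap",tog(onz(t,*ct(85,238),.085)),"jar",tog(onz(t,*ct(660,126),.075)),"tin",tog(onz(t,*ct(663,456),.027)))
np.savez("g.npz",c=c,th=th)
```

```text
[ 0.5695 -0.0349] 0.02
[[0.0, -0.5], [1.1, 0.5], [-0.2, -1.3], [-1.4, 0.2], [-0.2, -0.1], [0.6, 1.1]]
[ 0.57   -0.0343] 0.0181
[[1.4, 1.3], [0.9, 1.2], [-0.8, -2.3], [-3.0, -0.2], [1.5, 0.0]]
[ 0.5697 -0.0347] 0.0196
[[-0.2, -0.7], [0.9, 0.3], [-0.5, -1.5], [-1.6, 0.1], [-0.4, -0.3], [0.4, 0.9], [1.6, 1.8], [1.1, 1.4], [-0.5, -2.1], [-2.7, -0.1], [1.8, 0.2]]
roller L/R [-0.1013  0.0293] [-0.0992 -0.03  ]
vial cap [0.0051 0.1278] jar [ 0.0824 -0.1301] tin [-0.0699 -0.1466]
```

```bash
cat >> h.py <<'E'
from scipy.spatial.transform import Rotation as Ro
_g=np.load("g.npz"); c=_g["c"]; th=float(_g["th"])
def W(x,z,y=0): return np.array([c[0]+x*np.cos(th)-y*np.sin(th),c[1]+x*np.sin(th)+y*np.cos(th),z])
def att(s,tilt): # tilt>0: tips lean back towards the robot
    B=np.column_stack([[np.cos(th),np.sin(th),0],[-np.sin(th),np.cos(th),0],[0,0,1]])
    return (Ro.from_matrix(B)*Ro.from_euler("y",tilt)*Ro.from_matrix(np.diag([s,-s,-1.]))).as_rotvec()
E
python3 - <<'E'
from h import *
print(Ro.from_rotvec(current_ee_rot()).as_matrix().round(2))
for s in(1,-1):
  for d in (0,5,10):
    a=att(s,np.radians(d)); print(s,d,Ro.from_rotvec(a).as_matrix()[:,2].round(2))
    for x,z in((-.145,.15),(-.145,.034),(-.135,.034),(.02,.06),(.05,.06)):
        q=inverse_kinematics(W(x,z),a); print("  ",x,z,None if q is None else np.round(q,2))
E
```

```text
[[-0.96  0.28 -0.  ]
 [ 0.28  0.96 -0.  ]
 [ 0.   -0.   -1.  ]]
1 0 [-0.  0. -1.]
   -0.145 0.15 [-0.16  0.29  2.17  0.    0.68  1.39]
   -0.145 0.034 [-0.16  0.53  2.26  0.    0.36  1.39]
   -0.135 0.034 [-0.16  0.53  2.23  0.    0.37  1.4 ]
   0.02 0.06 [-0.11  0.62  1.87  0.    0.65  1.44]
   0.05 0.06 [-0.1   0.65  1.8   0.    0.7   1.45]
1 5 [-0.09 -0.   -1.  ]
   -0.145 0.15 [-0.15  0.33  2.11 -0.02  0.79  1.42]
   -0.145 0.034 [-0.15  0.55  2.19 -0.03  0.49  1.43]
   -0.135 0.034 [-0.14  0.56  2.16 -0.03  0.51  1.43]
   0.02 0.06 [-0.1   0.65  1.79 -0.02  0.78  1.46]
   0.05 0.06 [-0.1   0.68  1.72 -0.01  0.83  1.46]
1 10 [-0.17 -0.   -0.98]
   -0.145 0.15 [-0.14  0.38  2.04 -0.03  0.89  1.44]
   -0.145 0.034 [-0.14  0.58  2.12 -0.05  0.62  1.46]
   -0.135 0.034 [-0.13  0.59  2.09 -0.04  0.63  1.46]
   0.02 0.06 [-0.1   0.69  1.72 -0.03  0.91  1.47]
   0.05 0.06 [-0.09  0.72  1.64 -0.02  0.95  1.47]
-1 0 [ 0.  0. -1.]
   -0.145 0.15 [-0.16  0.29  2.17 -0.    0.68 -1.75]
   -0.145 0.034 [-0.16  0.53  2.26 -0.    0.36 -1.75]
   -0.135 0.034 [-0.16  0.53  2.23 -0.    0.37 -1.75]
   0.02 0.06 [-0.11  0.62  1.87 -0.    0.65 -1.7 ]
   0.05 0.06 [-0.1   0.65  1.8  -0.    0.7  -1.69]
-1 5 [-0.09 -0.   -1.  ]
   -0.145 0.15 [-0.15  0.33  2.11 -0.02  0.79 -1.72]
   -0.145 0.034 [-0.15  0.55  2.19 -0.03  0.49 -1.71]
   -0.135 0.034 [-0.14  0.56  2.16 -0.03  0.51 -1.71]
   0.02 0.06 [-0.1   0.65  1.79 -0.02  0.78 -1.68]
   0.05 0.06 [-0.1   0.68  1.72 -0.01  0.83 -1.68]
-1 10 [-0.17 -0.   -0.98]
   -0.145 0.15 [-0.14  0.38  2.04 -0.03  0.89 -1.7 ]
   -0.145 0.034 [-0.14  0.58  2.12 -0.05  0.62 -1.69]
   -0.135 0.034 [-0.13  0.59  2.09 -0.04  0.63 -1.68]
   0.02 0.06 [-0.1   0.69  1.72 -0.03  0.91 -1.67]
   0.05 0.06 [-0.09  0.72  1.64 -0.02  0.95 -1.67]
```

Run:
```python
from h import *
a=att(1,0)
command_gripper(0.3)
movep(W(-.147,.14),a)
print(current_clock(),current_finger_gap())
print(move_linear(W(-.147,.032),rate=.1,threshold=8))
print(current_clock(),current_ee_pos(),W(-.147,.032),current_ft_force())
f=grab_frame("scene");im=f["image"][120:320,200:420]
cv2.imwrite("pics/s1.png",cv2.resize(im,None,fx=3,fy=3,interpolation=cv2.INTER_CUBIC))
```

```text
3.2167 0.29871223602826164
False
4.45 [ 0.4230616  -0.03759255  0.03239621] [ 0.42274914 -0.03756089  0.032     ] [0.37108531 0.28159548 0.12180908]
```

View pics/s1.png

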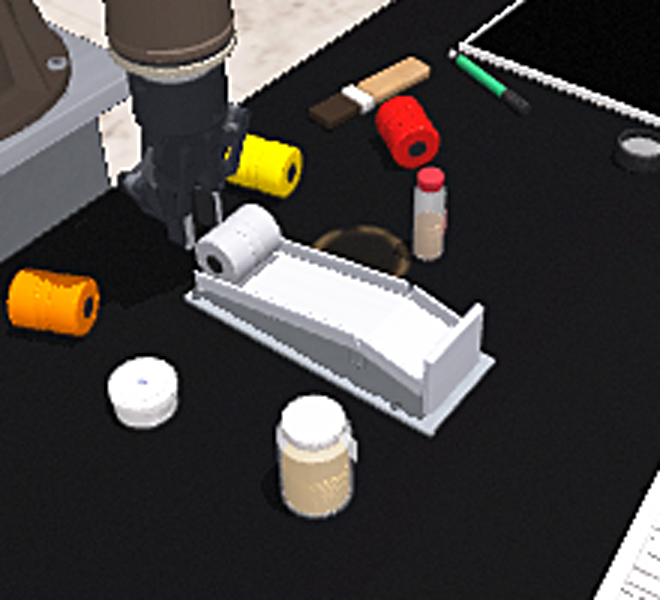

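The two fingers are down behind the roller (fingertips at about (190,240) in the crop, roller at (238,243)), and nothing has been disturbed. Now I'll push partway up the slope.

Run:
```python
from h import *
t9=np.tan(np.radians(9))
print(move_linear(W(-.138,.033),rate=.03,threshold=12),current_ft_force())
for x in(-.08,-.02):
    print(move_linear(W(x,.033+(x+.137)*t9),rate=.04,threshold=25),current_ee_pos(),current_ft_force(),current_clock())
f=grab_frame("scene");im=f["image"][120:320,200:420]
cv2.imwrite("pics/s2.png",cv2.resize(im,None,fx=3,fy=3,interpolation=cv2.INTER_CUBIC))
```

```text
False [-0.30229332 -0.30137818  0.20224386]
False [ 0.48961098 -0.03624492  0.04200664] [-0.34536247 -0.18074325 -0.94485035] 6.5667
False [ 0.54963218 -0.03507115  0.05150798] [ 0.11914328 -0.16413864 -0.71696871] 8.2333
```

View pics/s2.png

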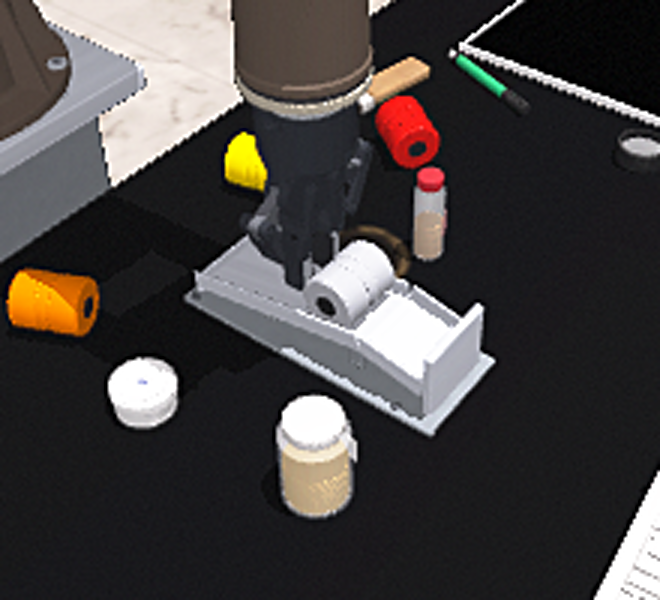

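The roller is riding up square against both fingers (at about (348,283) in the crop), and the vial, jar and tin haven't moved. Next I'll push it over the crest.

Run:
```python
from h import *
for x,z in((.012,.0555),(.034,.056)):
    print(move_linear(W(x,z),rate=.03,threshold=25),current_ee_pos(),current_ft_force(),current_clock())
sleep(.7)
f=grab_frame("scene");im=f["image"][120:320,200:420]
cv2.imwrite("pics/s3.png",cv2.resize(im,None,fx=3,fy=3,interpolation=cv2.INTER_CUBIC))
```

```text
False [ 0.58156242 -0.0344284   0.05544917] [-0.5484832   0.26869072  0.49397035] 9.5083
False [ 0.60349252 -0.03396651  0.05591129] [-0.38167793 -0.38464885  0.18914897] 10.3917
```

View pics/s3.png

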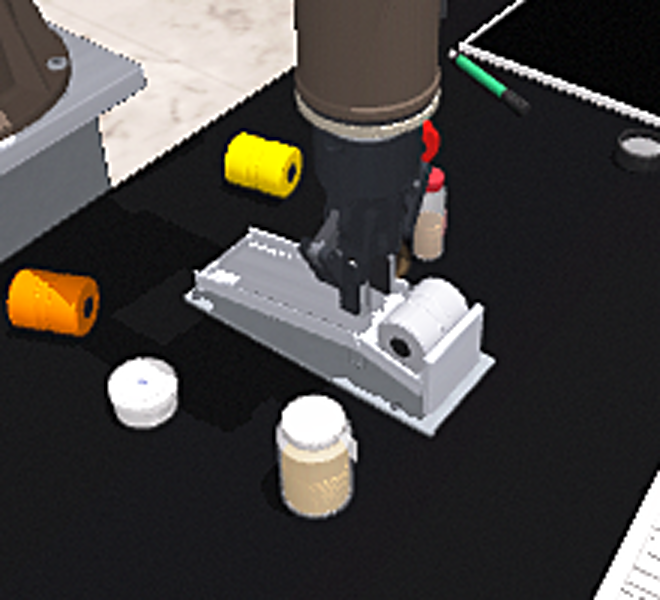

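The roller has settled in the hollow against the stop (at about (425,318) in the crop). I'll back off, rise, and check from above.

Run:
```python
from h import *
import pickle
move_linear(W(.015,.058),rate=.05)
move_linear(W(.015,.2),rate=.12)
movep(W(-.14,.22),att(1,0))
sleep(.3)
f=grab_frame("top");print(current_clock(),current_ft_force());pickle.dump(f,open("t1.pkl","wb"))
cv2.imwrite("pics/t1.png",cv2.resize((255*(f["image"][145:270,280:430]/255.)**1.6).astype(np.uint8),None,fx=5,fy=4.8,interpolation=cv2.INTER_CUBIC))
```

```text
14.0333 [-0.11548656  0.01850159  0.1649609 ]
```

View pics/t1.png

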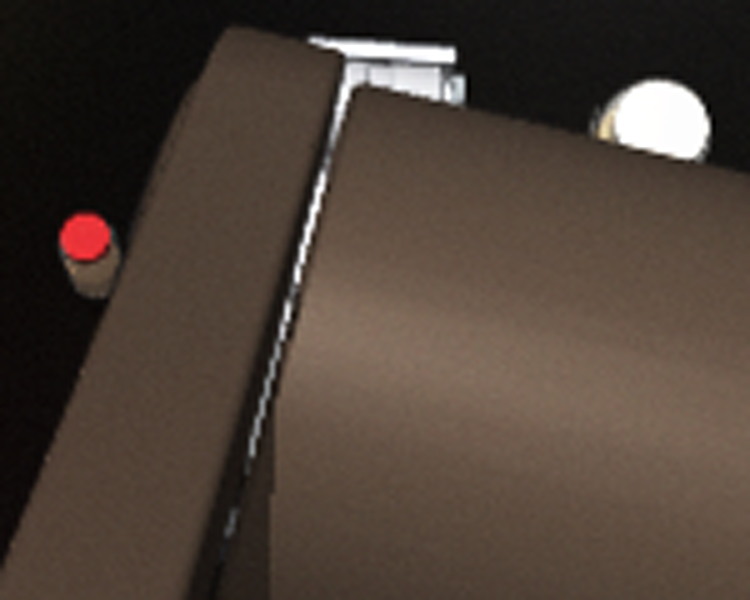

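The arm is blocking the top view. The vial cap at (85,238) and the jar lid at (660,125) haven't moved. I'll go back to the start pose and take one clear picture.

Run:
```python
from h import *
import pickle
move_joints([1.237, 0.48, 1.596, 0, 1.065, -0.047]); sleep(.2)
f=grab_frame("top");print(current_clock());pickle.dump(f,open("t1.pkl","wb"))
cv2.imwrite("pics/t2.png",cv2.resize((255*(f["image"][145:270,280:430]/255.)**1.6).astype(np.uint8),None,fx=5,fy=4.8,interpolation=cv2.INTER_CUBIC))
```

```text
16.7833
```

View pics/t2.png

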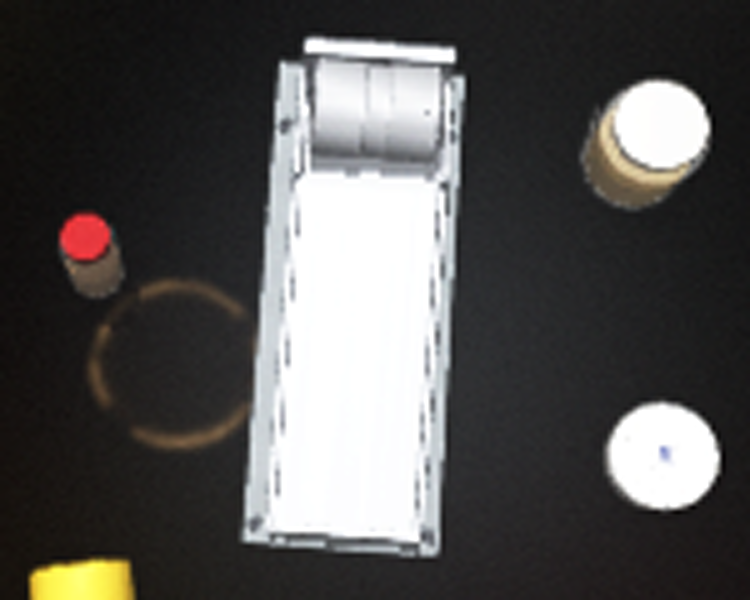

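The roller lies square in the hollow, spanning (313–443, 58–165), and the vial, jar and tin are on their original pixels. I'll compute its position and hand in.

Run:
```python
from h import *
import pickle
f=pickle.load(open("t1.pkl","rb"))
R=np.array([[np.cos(th),-np.sin(th)],[np.sin(th),np.cos(th)]])
for p in((313,110),(443,116)): print((R.T@(onz(f,279.6+p[0]/5,144.6+p[1]/4.8,.062)[:2]-c)).round(4))
hand_in(); print(current_clock())
```

```text
[0.0822 0.0294]
[ 0.0838 -0.0314]
the job is handed in; nothing more can be done
the job is handed in; nothing more can be done
```

The roller is in the hollow against the stop plate, and I handed the job in at about 17 s on the robot's clock.

I located the gutter from its corners in two camera views. Then I lowered both fingertips behind the roller and pushed it steadily up at 0.03–0.04 m/s. It rolled over the crest and settled against the stop. I withdrew the arm to its start pose, so it was touching nothing.

**Roller position:** the final top view puts its centre at about x = 83 mm along the gutter and 1 mm off the middle line. It lies across the gutter within about 0.03 rad. My measurements are good to about 2 mm, and the allowed range for x is 78 to 92 mm.

**Bystanders:** the vial, jar and tin showed no visible shift from their starting positions.

**Forces and push:** the wrist force readings I took between moves stayed below about 1.5 N, and no contact threshold tripped.

**What I could not check directly:**
- I did not measure the roller's height. I inferred it from where it sits against the stop.
- I did not measure the roller's speed. The only evidence that it is at rest is that it was in the hollow in pictures about 5 s apart.
- The first check from above was partly blocked by the arm, so I repeated it from the start pose.

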